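# Deal the betting plaques round the three trays

### The arm

A 7-joint arm with a two-finger parallel gripper is mounted at the origin on the work surface. World frame = base frame: x ahead of the robot, y to its left, z up, the work surface at z = 0. Lengths are in mm, angles in rad, forces in N, time in s.
With the tool pointing down it reaches from about 400 to 875 mm from the base axis. Payload 4.4 kg.
Tool frame: the origin (TCP) lies at the very end of the fingers, on their centre line; the grasp point (between the pads) lies 19 mm behind it; z points along the fingers, y is the line along which they close (so a half turn about z gives the same grasp; the last joint's range is limited). The gripper opens to 85 mm and grips with 20 to 120 N. Pads are 22 mm wide; open, the fingers measure 114 mm over their backs; the gripper's body (76 mm by 85 mm) begins 54 mm behind the grasp point. The pads swing forward as they close: fully open they stand 13 mm farther back than shut.
Start: joints at [-1.353, 0.628, 0.038, 1.517, -0.027, 0.996, -0.02], TCP at [181.979, 624.02, 231.313] pointing down, gripper open.
Joint ranges: [-3.06, 3.06], [-0.37, 2.12], [-1.25, 1.32], [0.18, 2.47], [-1.1, 4.24], [0.23, 1.98], [-2.94, 2.94]. Speed limits (rad/s): [2.57, 2.57, 3.14, 3.14, 3.14, 3.14, 3.14].

### API

Orientations are given as [roll, pitch, yaw] about the fixed x, y, z axes, in that order (R = Rz(yaw) Ry(pitch) Rx(roll)).
In Python, from cell import ctrl gives the robot as it stands.
- The arm moves only by the tool step_arm, never from a script. Its argument "series" is a list that holds one entry, the list of rows, each a list of 7 numbers: the turn, a rotation vector about the tool's x, y, z as a fraction of full scale, then the shift along the tool's x, y, z as a fraction of full scale, then the closure, from 0 (fully open) to 1 (shut). In form: [[[ax, ay, az, tx, ty, tz, gripper], ...]]. A call has 1 to 12 rows; each row shifts and turns the commanded pose from where the row before left it, along the tool's axes as they then stand; what a row does not reach is not made up. Full scale, the value 1, is 150 mm for a shift and 45 degrees for a turn. A row lasts 1/10 s, in which the tool goes at most 50 mm and 8.59 degrees, less where a joint would pass 70% of its speed; a pose out of reach is approached as far as the arm can. A call with a number of a shift or a turn outside -1 to 1 is refused whole. A call with a gripper value outside its range is refused whole. The fingers move at their own pace and stop on an object; the grip force is fixed at half the most. Time passes only in rows, so rows that do not move let the fingers close. It gives the time, the measured TCP pose, the force, the opening and the grip force at its end, in the units of the state.
- ctrl.read_state(): the state, without advancing time (a new reading comes with each control period).
- ctrl.get_image(name): name is "scene" or "top" or "wrist"; returns a dict with "img" (384x512x3 uint8, red, green, blue), "fx", "fy", "cx", "cy" (pixels), "R" (3x3) and "t" (3): a world point X has camera coordinates R X + t. Camera axes: x right, y down, z forward; pixel columns grow to the right and rows downward; lengths in mm; the calibration is good to about 2 mm. A picture is of the moment at which its call begins. There is no depth.
- ctrl.finish_job(): hands the job in; it is judged then, once.
Trained networks look in a picture, given as the dict that the camera call returned (one of the last four; its "shot" number tells which), for a name from the list of things; names that differ only in an ending like _2 or _b are one class to them, and where a whole thing is asked for, a point or a joint stands for the part that bears it (a point fixed in the world has none). Each returns a list of dicts, best first, with "score" (0 to 1); they miss things now and then, are a little off and sometimes report something else, mostly with a low value. They report only what shows in the picture. A call takes as long as a camera call. They do not tell look-alikes from the thing itself.
- ctrl.recognise(picture, thing): "centre" ([column, row] in pixels, amid what is visible of it).
The state is a dict: "clock": time; "qpos": joint angles; "qd": joint speeds; "tau": joint torques, N m; "eef_pos": TCP position; "tool_rot": TCP orientation; "force": force on the tool from outside, world axes, zero at the start; "torque": the same for the moment, N m; "width": finger opening in mm; "gripper_force": force on a finger pad.
Only numpy, scipy, OpenCV 4.12 (cv2) and the standard library are available. Lean on these libraries where they do the work, as an engineer would, in place of code of your own. Each camera call takes 0.05 s, during which the arm holds its last target. There are 200 camera calls.

### The job

The betting plaques are being dealt for a three-handed game, and only the red tray has had its first. Carry on dealing the five loose plaques one at a time in turn, green tray, blue tray, red tray, green, blue, until each tray holds two, each laid gently flat within its tray (the second may lie on top of the first). Take the plaques from the table in any order, and leave the cup, ashtray, caddy, tin and dice where they stand.

Things in the scene. Friction and masses are not known exactly. Their poses are not given: they have to be found in the camera images.
- plaque0: ivory-coloured flat acrylic betting plaque with a black inlay and a small gold diamond on both faces, a block 90 (its x) x 40 (its y) x 16 mm thick (z), 68 g (varies by a quarter); origin at the centre of its underside; this one has already been dealt and lies flat near the middle of the red tray, its length within 0.3 rad of the tray's x axis
- plaque1: ivory-coloured flat acrylic betting plaque with a black inlay and a small gold diamond on both faces, a block 90 (its x) x 40 (its y) x 16 mm thick (z), 68 g (varies by a quarter); origin at the centre of its underside; lies flat on the table with plaque2 on top of it
- plaque2: ivory-coloured flat acrylic betting plaque with a black inlay and a small gold diamond on both faces, a block 90 (its x) x 40 (its y) x 16 mm thick (z), 68 g (varies by a quarter); origin at the centre of its underside; lies flat on top of plaque1, turned across it
- plaque3: ivory-coloured flat acrylic betting plaque with a black inlay and a small gold diamond on both faces, a block 90 (its x) x 40 (its y) x 16 mm thick (z), 68 g (varies by a quarter); origin at the centre of its underside; lies flat on the table with plaque4 on top of it
- plaque4: ivory-coloured flat acrylic betting plaque with a black inlay and a small gold diamond on both faces, a block 90 (its x) x 40 (its y) x 16 mm thick (z), 68 g (varies by a quarter); origin at the centre of its underside; lies flat on top of plaque3, turned across it
- plaque5: ivory-coloured flat acrylic betting plaque with a black inlay and a small gold diamond on both faces, a block 90 (its x) x 40 (its y) x 16 mm thick (z), 68 g (varies by a quarter); origin at the centre of its underside; lies flat on the table by itself
- tray_red: red plastic tray, fixed to the table: outside 140 (its x) x 120 (its y) x 16 mm high, inside 130 x 110 mm, walls 5 mm thick, floor 4 mm thick; origin at the centre of its underside, on the table top. The three trays lie apart and change places with one another
- tray_green: green plastic tray, fixed to the table: outside 140 (its x) x 120 (its y) x 16 mm high, inside 130 x 110 mm, walls 5 mm thick, floor 4 mm thick; origin at the centre of its underside, on the table top
- tray_blue: blue plastic tray, fixed to the table: outside 140 (its x) x 120 (its y) x 16 mm high, inside 130 x 110 mm, walls 5 mm thick, floor 4 mm thick; origin at the centre of its underside, on the table top
- teacup: white porcelain teacup without handle, 76 mm across the rim, 60 mm high, loose, empty; origin at the centre of its underside. It, the ashtray, the caddy and the tin change places with one another
- ashtray: squat round jade-green glass ashtray, 92 mm across, 34 mm high, loose; origin at the centre of its underside
- caddy: tall round tea caddy, green with a brass band, 70 mm across, 150 mm high, loose and easily knocked over; origin at the centre of its underside
- tin: round copper-coloured snack tin with its lid on, 83 mm across, 55 mm high, loose; origin at the centre of its underside
- die0: ivory acrylic die, a 26 mm cube, loose; origin at the centre of its underside
- die1: ivory acrylic die, a 26 mm cube, loose; origin at the centre of its underside
- wall_left: short fixed wall of mahjong tiles, 136 (its x) x 34 x 46 mm high; origin at the centre of its underside. Further out, not listed: tile racks up to 48 mm high along the far, left and right edges, an electric kettle 0.21 m high in the far right corner, and a clip-on lamp on the far left edge, its shade hanging 0.28 m up
- wall_right: short fixed wall of mahjong tiles like wall_left, on the right
There are look-alikes about, which are no part of the job. Leave any brown or purple look-alike of the plaque2 alone.

How it is judged:
By the outcome, as a careful person would: the job done as asked, in the order asked, and still so for the second after the job is handed in, with the robot touching nothing.
It also fails if it takes over 72 s, if anything falls off the work surface, if the arm or the gripper's body presses on something with over 40 N, if the wrist force passes 120 N, or if a joint passes its speed limit or range.

## Working session

There is one attempt and no reset: what is moved stays moved. The work goes in short steps, Python scripts to look and compute and a tool call to move; the robot and the scene stay as the last step left them, time stands still between calls to the robot, and variables do not carry over. Pictures are saved under pics/ and viewed, at most 10 in all, crops included, and the job is handed in when it is done.

Besides the shell and the picture viewer there is one more tool, called after "Emit:" as name(argument=value, ...), one argument or row to a line, values as JSON. step_arm: Moves the arm, as the interface text tells. Shift numbers are shares of 150 mm and turn numbers shares of 45 degrees, none past 1 either way. Its arguments: {"type":"object","properties":{"series":{"type":"array","items":{"type":"array","items":{"type":"array","items":{"type":"number","minimum":-1,"maximum":1}}}}},"required":["series"]}

```bash
ls; mkdir -p pics; python3 - <<'E'
from cell import ctrl
import cv2,numpy as np
s=ctrl.read_state();print(s['clock'],s['eef_pos'],s['tool_rot'],s['width'])
for n in ['top','scene']:
    p=ctrl.get_image(n);cv2.imwrite(f'pics/{n}0.png',cv2.resize(p['img'][:,:,::-1],(800,600),interpolation=cv2.INTER_CUBIC))
    print(n,p['fx'],p['cx'],p['cy'],np.round(p['R'],3).tolist(),np.round(p['t'],1))
    if n=='top':
        for th in ['plaque1','tray_red','tray_green','tray_blue','teacup','ashtray','caddy','tin','die0','wall_left']:
            print(th,[(np.round(d['centre']).tolist(),round(d['score'],2)) for d in ctrl.recognise(p,th)])
E
```

```text
pics
0.0 [181.81113698 623.41080903 230.39959273] [-3.13971572e+00  1.20001038e-05  2.85778183e+00] 85.05261487579251
top 390.42662025170046 249.26532384276007 190.65677498853626 [[-0.004, -1.0, 0.027], [-0.992, 0.0, -0.128], [0.128, -0.028, -0.991]] [-10.4 547.7 991.5]
plaque1 [([249.0, 230.0], 0.91), ([344.0, 172.0], 0.91), ([152.0, 158.0], 0.85), ([188.0, 284.0], 0.82), ([157.0, 158.0], 0.8), ([134.0, 108.0], 0.67), ([261.0, 226.0], 0.61)]
tray_red [([244.0, 157.0], 0.97), ([294.0, 113.0], 0.55)]
tray_green [([364.0, 243.0], 0.77)]
tray_blue [([110.0, 240.0], 0.8), ([262.0, 227.0], 0.64)]
teacup [([198.0, 196.0], 0.77), ([261.0, 227.0], 0.68)]
ashtray [([291.0, 194.0], 0.65), ([191.0, 108.0], 0.59), ([245.0, 156.0], 0.16)]
caddy [([292.0, 197.0], 0.66)]
tin [([292.0, 112.0], 0.67)]
die0 [([307.0, 252.0], 0.57), ([150.0, 160.0], 0.3), ([112.0, 239.0], 0.2)]
wall_left [([92.0, 154.0], 0.57), ([307.0, 254.0], 0.52)]
scene 373.8792899347528 251.10473514664218 193.6742291282186 [[0.65, 0.76, 0.016], [0.603, -0.502, -0.619], [-0.463, 0.412, -0.785]] [-362.7 -274.2 1238.7]
```

View pics/top0.png

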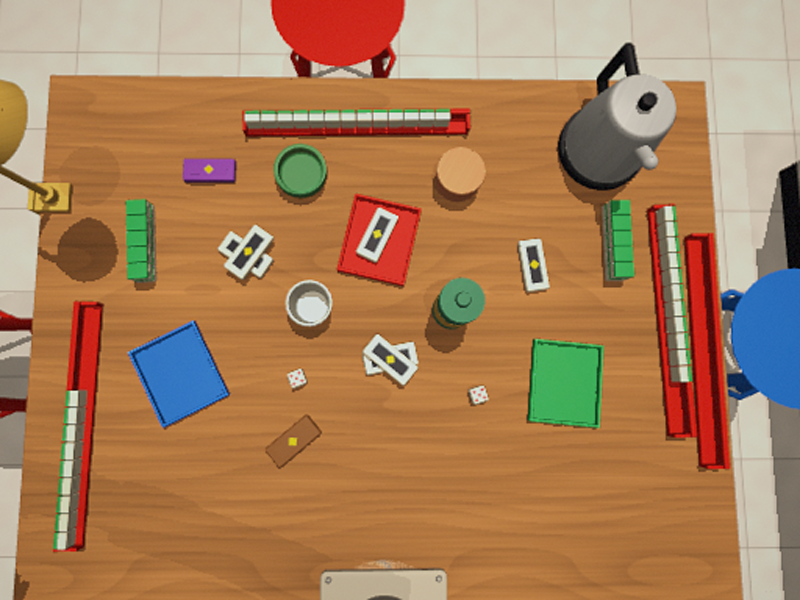

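View pics/scene0.png

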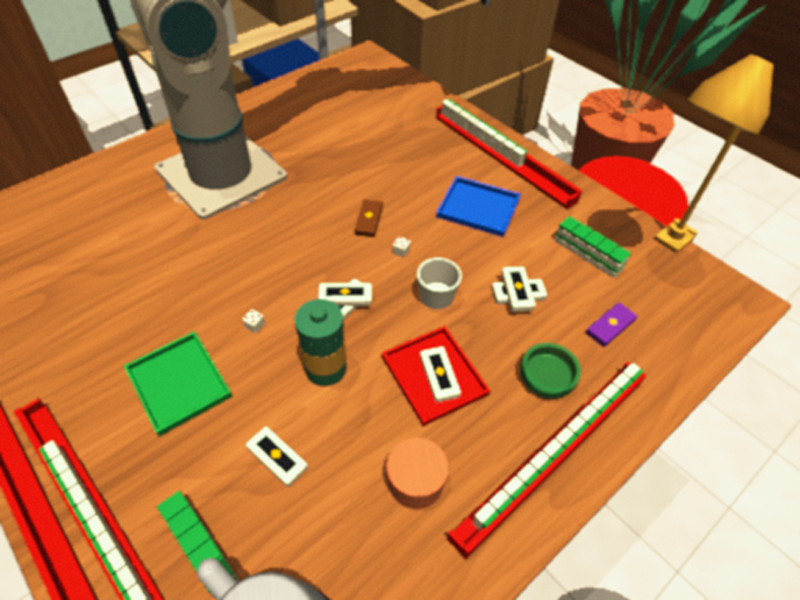

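```bash
cat > h.py <<'E'
from cell import ctrl
import cv2,numpy as np
def deproj(p,px,z):
    px=np.atleast_2d(np.asarray(px,float))
    K=np.array([[p['fx'],0,p['cx']],[0,p['fy'],p['cy']],[0,0,1]])
    R=np.asarray(p['R']);t=np.asarray(p['t'])
    d=(R.T@np.linalg.inv(K)@np.c_[px,np.ones(len(px))].T).T
    C=-R.T@t
    return (C+d*((z-C[2])/d[:,2])[:,None])[:,:2]
def blobs(p,mask,z,amin):
    """world rects: centre, long side, short side, angle of long side, area"""
    m=cv2.resize(mask.astype(np.uint8)*255,None,fx=4,fy=4,interpolation=cv2.INTER_CUBIC)>127
    out=[]
    for c in cv2.findContours(m.astype(np.uint8),cv2.RETR_EXTERNAL,cv2.CHAIN_APPROX_NONE)[0]:
        if cv2.contourArea(c)/16<amin: continue
        w=deproj(p,(c[:,0,:]+.5)/4-.5,z).astype(np.float32)
        (x,y),(a,b),_=r=cv2.minAreaRect(w)
        q=cv2.boxPoints(r);e=[q[1]-q[0],q[2]-q[1]];l=max(e,key=np.linalg.norm)
        out.append((round(x),round(y),round(max(a,b)),round(min(a,b)),round(float(np.arctan2(l[1],l[0])%np.pi),2),round(cv2.contourArea(w))))
    return out
def look(name='top'):
    p=ctrl.get_image(name);hsv=cv2.cvtColor(p['img'],cv2.COLOR_RGB2HSV)
    return p,[hsv[...,i].astype(int) for i in range(3)]
def plan(x,y,z,yaw,g,n=None,state=None):
    """rows from the present pose to (x,y,z,yaw), tool kept down"""
    s=state or ctrl.read_state();P=np.asarray(s['eef_pos'],float);r,pt,cy=s['tool_rot']
    d=(yaw-cy+np.pi/2)%np.pi-np.pi/2
    az=np.arctan2(y,x)+np.pi/2
    o=(cy+d-az+np.pi)%(2*np.pi)-np.pi
    if abs(o)>1.9: d-=np.pi*np.sign(o)
    D=np.array([x,y,z])-P
    n=n or int(max(np.ceil(np.linalg.norm(D)/45),np.ceil(abs(d)/.14),1))
    rows=[]
    for i in range(n):
        a=cy+d*i/n;c,sn=np.cos(a),np.sin(a);v=D/n
        rows.append([0,0,round(-d/n/(np.pi/4),3),round((c*v[0]+sn*v[1])/150,3),round((sn*v[0]-c*v[1])/150,3),round(-v[2]/150,3),g])
    print('n',n,'dyaw',round(d,2),'offs',round(o,2));print(str(rows).replace(' ',''))
E
python3 - <<'E'
from h import *
p,(H,S,V)=look()
for n,m in dict(red=((H<5)|(H>175))&(S>150)&(V>60),green=(H>50)&(H<75)&(S>150)&(V>60),blue=(H>100)&(H<120)&(S>150)&(V>60)).items():
    print(n,[b for b in blobs(p,m,12,300) if 100<b[2]<190 and b[3]>80])
print('white',blobs(p,(S<70)&(V>150),16,100))
print('black',blobs(p,(V<60),16,60))
print('black32',blobs(p,(V<60),32,60))
for c in [(457,305),(388,235)]: print(c,deproj(p,np.array(c)/1.5625,0))
E
```

```text
red [(654, 7, 143, 120, 2.91, 16516)]
green [(405, -311, 139, 122, 3.04, 16227)]
blue [(424, 344, 142, 122, 0.47, 16499)]
white [(83, 0, 204, 45, 1.56, 8582), (171, 599, 207, 34, 0.08, 5542), (313, 515, 55, 16, 3.12, 722), (220, -622, 336, 71, 0.0, 21790), (464, 614, 52, 25, 1.7, 794), (447, -11, 97, 74, 1.35, 4964), (484, 615, 51, 26, 1.65, 782), (543, 128, 80, 79, 0.79, 4834), (610, -262, 91, 42, 0.14, 3458), (640, 243, 92, 68, 2.53, 4579), (663, 10, 91, 41, 2.69, 3424), (644, 619, 254, 68, 0.08, 13368), (873, 189, 110, 14, 1.58, 1234), (879, -80, 81, 14, 1.58, 1001), (877, 61, 138, 14, 1.58, 1776), (831, -397, 773, 551, 1.59, 171097), (939, 414, 521, 345, 1.65, 81210)]
black [(700, -728, 194, 35, 3.13, 5098), (799, -370, 153, 97, 0.82, 2726), (910, -480, 39, 27, 2.16, 763), (966, -431, 115, 51, 2.45, 2735)]
black32 [(696, -716, 191, 34, 3.13, 4942), (793, -364, 150, 95, 0.82, 2642), (902, -472, 38, 27, 2.16, 739), (958, -424, 113, 51, 2.45, 2652)]
(457, 305) [[ 539.76801953 -130.17411798]]
(388, 235) [[664.22287679 -10.18565562]]
```

```bash
cat >> h.py <<'E'
def tops(z=16,show=True):
    """plaques seen from above through inlay incl. gold"""
    p,(H,S,V)=look()
    wh=((S<70)&(V>150)).astype(np.uint8)
    out=[]
    dark=(V<105)&(S<140)
    gold=(H>20)&(H<32)&(S>150)&(V>120)
    out=[b for b in blobs(p,dark|gold,z,60) if 45<b[2]<85 and 14<b[3]<34]
    if show: print('inlay z',z,out,'gold',[b[:2] for b in blobs(p,gold,z,3) if b[5]<400])
    return p,out
E
python3 - <<'E'
from h import *
tops(16);tops(32)
p,_=look(); print('caddy top',deproj(p,np.array((463,298))/1.5625,150))
cv2.imwrite('pics/c1.png',cv2.resize(p['img'][130:260,130:300,::-1],(782,598),interpolation=cv2.INTER_CUBIC))
E
```

```text
inlay z 16 [(446, -12, 66, 19, 0.88, 1015), (564, 137, 54, 21, 1.92, 550), (610, -263, 65, 19, 0.14, 1008), (632, 233, 66, 19, 2.53, 1082), (663, 10, 64, 18, 2.69, 961)] gold [(312, 150), (446, -12), (611, -263), (632, 232), (664, 10), (720, 593), (723, 608), (746, 549), (778, 305)]
inlay z 32 [(561, 133, 49, 21, 1.98, 533), (607, -259, 64, 19, 0.14, 977), (629, 229, 65, 19, 2.53, 1049), (659, 10, 63, 18, 2.69, 931)] gold [(313, 148), (445, -12), (608, -259), (629, 229), (660, 10), (716, 584), (717, 599), (772, 301)]
caddy top [[ 532.7383118  -118.43180149]]
```

View pics/c1.png

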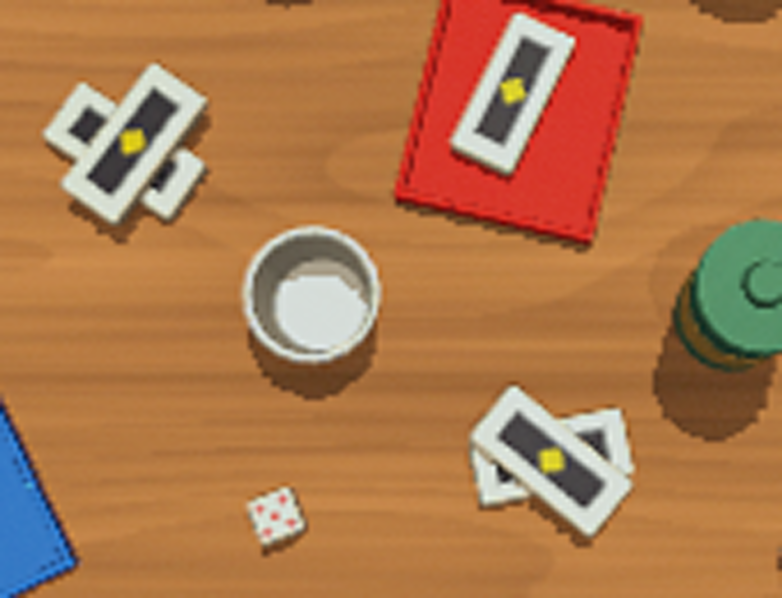

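```bash
cat >> h.py <<'E'
def plan(wps,start=None,step=45):
    """wps: (x,y,z,yaw,g,n): rows through way points, rounded, errors fed forward"""
    s=ctrl.read_state();P=np.array(s['eef_pos'],float);cy=s['tool_rot'][2]
    if start is not None: P,cy=np.array(start[:3],float),start[3]
    rows=[]
    for x,y,z,yaw,g,n in wps:
        d=(yaw-cy+np.pi/2)%np.pi-np.pi/2
        o=lambda d:(cy+d-np.arctan2(y,x)-np.pi/2+np.pi)%(2*np.pi)-np.pi
        if abs(o(d))>1.9: d-=np.pi*np.sign(o(d))
        T=np.array([x,y,z]);Y=cy+d
        n=n or int(max(np.ceil(np.linalg.norm(T-P)/step),np.ceil(abs(d)/.14),1))
        print('n',n,'dyaw',round(d,2),'offs',round(o(d),2))
        for i in range(n):
            v=(T-P)/(n-i);c,sn=np.cos(cy),np.sin(cy)
            A=np.array([[c,sn,0],[sn,-c,0],[0,0,-1]])
            w=np.round(A@v/150,2);a=round(-(Y-cy)/(n-i)/(np.pi/4),2)
            P=P+A.T@(w*150);cy-=a*np.pi/4
            rows.append([0,0,float(a)]+[float(k) for k in w]+[g])
    for i in range(0,len(rows),12): print(str([[ [int(k) if k==int(k) else k for k in r] for r in rows[i:i+12]]]).replace(' ','').replace('-0,','0,'))
    print('end',np.round(P),round(cy,3))
E
python3 - <<'E'
from h import *
plan([(610,-263,200,0.14,0,22),(610,-263,60,.14,0,None)])
E
```

```text
n 22 dyaw -2.72 offs -1.02
n 4 dyaw -0.0 offs -1.02
[[[0,0,0.16,-0.2,-0.22,0.01,0],[0,0,0.16,-0.23,-0.2,0.01,0],[0,0,0.16,-0.25,-0.16,0.01,0],[0,0,0.16,-0.27,-0.13,0.01,0],[0,0,0.16,-0.28,-0.1,0.01,0],[0,0,0.16,-0.29,-0.06,0.01,0],[0,0,0.16,-0.3,-0.03,0.01,0],[0,0,0.16,-0.3,0.01,0.01,0],[0,0,0.16,-0.29,0.05,0.01,0],[0,0,0.16,-0.29,0.09,0.01,0],[0,0,0.16,-0.27,0.12,0.01,0],[0,0,0.15,-0.26,0.15,0.01,0]]]
[[[0,0,0.16,-0.23,0.18,0.01,0],[0,0,0.15,-0.21,0.21,0.01,0],[0,0,0.16,-0.18,0.24,0.01,0],[0,0,0.15,-0.15,0.26,0.01,0],[0,0,0.16,-0.12,0.27,0.01,0],[0,0,0.15,-0.09,0.29,0.01,0],[0,0,0.16,-0.05,0.29,0.01,0],[0,0,0.15,-0.02,0.3,0.01,0],[0,0,0.16,0.02,0.3,0,0],[0,0,0.15,0.05,0.29,0.01,0],[0,0,0,0,0,0.23,0],[0,0,0,0,0,0.23,0]]]
[[[0,0,0,0,0,0.24,0],[0,0,0,0,0,0.23,0]]]
end [ 610. -263.   60.] 0.14
```

Emit:
step_arm(
  series=[
    [[0, 0, 0.16, -0.2, -0.22, 0.01, 0], [0, 0, 0.16, -0.23, -0.2, 0.01, 0], [0, 0, 0.16, -0.25, -0.16, 0.01, 0], [0, 0, 0.16, -0.27, -0.13, 0.01, 0], [0, 0, 0.16, -0.28, -0.1, 0.01, 0], [0, 0, 0.16, -0.29, -0.06, 0.01, 0], [0, 0, 0.16, -0.3, -0.03, 0.01, 0], [0, 0, 0.16, -0.3, 0.01, 0.01, 0], [0, 0, 0.16, -0.29, 0.05, 0.01, 0], [0, 0, 0.16, -0.29, 0.09, 0.01, 0], [0, 0, 0.16, -0.27, 0.12, 0.01, 0], [0, 0, 0.15, -0.26, 0.15, 0.01, 0]],
  ],
)

```text
clock: 2.0
eef_pos: [416.2, 137.8, 213.6]
tool_rot: [3.141, -0.001, 1.353]
force: [0.5, 1.2, -0.3]
width: 85.0
gripper_force: 0.0
```

Emit:
step_arm(
  series=[
    [[0, 0, 0.16, -0.23, 0.18, 0.01, 0], [0, 0, 0.15, -0.21, 0.21, 0.01, 0], [0, 0, 0.16, -0.18, 0.24, 0.01, 0], [0, 0, 0.15, -0.15, 0.26, 0.01, 0], [0, 0, 0.16, -0.12, 0.27, 0.01, 0], [0, 0, 0.15, -0.09, 0.29, 0.01, 0], [0, 0, 0.16, -0.05, 0.29, 0.01, 0], [0, 0, 0.15, -0.02, 0.3, 0.01, 0], [0, 0, 0.16, 0.02, 0.3, 0, 0], [0, 0, 0.15, 0.05, 0.29, 0.01, 0], [0, 0, 0, 0, 0, 0, 0]],
  ],
)

```text
clock: 3.1
eef_pos: [609.8, -270.4, 199.5]
tool_rot: [3.135, 0.001, 0.133]
force: [-1.1, -1.1, -0.9]
width: 85.9
gripper_force: 0.0
```

```bash
python3 - <<'E'
from h import *
p,_=look('wrist');cv2.imwrite('pics/w1.png',p['img'][:,:,::-1])
s=ctrl.read_state();print(s['eef_pos'],s['tool_rot'],np.round(s['qd'],3))
_,(H,S,V)=p,[cv2.cvtColor(p['img'],cv2.COLOR_RGB2HSV)[...,i].astype(int) for i in range(3)]
gold=(H>20)&(H<32)&(S>150)&(V>120)
print(blobs(p,gold,16,20), blobs(p,(V<105)&(S<140)|gold,16,400))
plan([(610,-263,3,0.14,0,6)])
E
```

```text
[ 609.21193325 -266.66655749  199.22187727] [3.13911431e+00 1.21521137e-03 1.36775332e-01] [-0.05  -0.033 -0.046  0.055 -0.006  0.011  0.015]
[(608, -263, 14, 14, 2.49, 170)] [(437, -292, 684, 242, 1.7, 75065), (546, -135, 65, 36, 0.76, 922), (597, -265, 40, 17, 0.13, 597), (767, -408, 155, 40, 1.71, 3521)]
n 6 dyaw 0.0 offs -1.02
[[[0,0,0,0,0,0.22,0],[0,0,0,0,0,0.22,0],[0,0,0,0,-0.01,0.22,0],[0,0,0,0,0,0.22,0],[0,0,0,0,-0.01,0.21,0],[0,0,0,0.01,0,0.22,0]]]
end [ 610. -263.    3.] 0.137
```

View pics/w1.png

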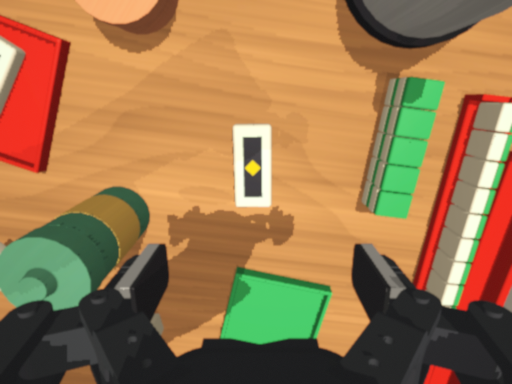

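Emit:
step_arm(
  series=[
    [[0, 0, 0, 0, 0, 0.3, 0], [0, 0, 0, 0, 0, 0.3, 0], [0, 0, 0, 0, 0, 0.3, 0], [0, 0, 0, 0, 0, 0.25, 0], [0, 0, 0, 0, 0, 0.12, 0], [0, 0, 0, 0, 0, 0.04, 0], [0, 0, 0, 0, 0, 0, 0.5], [0, 0, 0, 0, 0, 0, 1], [0, 0, 0, 0, 0, 0, 1], [0, 0, 0, 0, 0, 0, 1], [0, 0, 0, 0, 0, 0, 1]],
  ],
)

```text
clock: 4.25
eef_pos: [611.1, -263.8, 5.6]
tool_rot: [3.14, -0.003, 0.14]
force: [-1.3, 0.6, 6.6]
width: 38.0
gripper_force: 61.4
```

```bash
python3 - <<'E'
from h import *
plan([(610,-263,60,0.14,1,2),(405,-311,60,1.47,1,10),(405,-311,22,1.47,1,2),(405,-311,11.5,1.47,1,3)],start=(610,-263,4,.14))
E
```

```text
n 2 dyaw 0.0 offs -1.02
n 10 dyaw 1.33 offs 0.55
n 2 dyaw 0.0 offs 0.55
n 3 dyaw 0.0 offs 0.55
[[[0,0,0,0,0,-0.19,1],[0,0,0,0,0,-0.18,1],[0,0,-0.17,-0.14,0.01,0,1],[0,0,-0.17,-0.14,-0.01,0,1],[0,0,-0.17,-0.14,-0.02,0,1],[0,0,-0.17,-0.13,-0.04,0,1],[0,0,-0.17,-0.13,-0.06,0,1],[0,0,-0.17,-0.12,-0.08,0,1],[0,0,-0.17,-0.11,-0.09,0,1],[0,0,-0.17,-0.09,-0.1,0,1],[0,0,-0.17,-0.08,-0.12,0,1],[0,0,-0.16,-0.06,-0.13,0,1]]]
[[[0,0,0,0,0,0.12,1],[0,0,0,0,0.01,0.13,1],[0,0,0,0,0,0.02,1],[0,0,0,0,0,0.02,1],[0,0,0,0,0,0.03,1]]]
end [ 406. -311.   12.] 1.467
```

Emit:
step_arm(
  series=[
    [[0, 0, 0, 0, 0, -0.19, 1], [0, 0, 0, 0, 0, -0.18, 1], [0, 0, -0.17, -0.14, 0.01, 0, 1], [0, 0, -0.17, -0.14, -0.01, 0, 1], [0, 0, -0.17, -0.14, -0.02, 0, 1], [0, 0, -0.17, -0.13, -0.04, 0, 1], [0, 0, -0.17, -0.13, -0.06, 0, 1], [0, 0, -0.17, -0.12, -0.08, 0, 1], [0, 0, -0.17, -0.11, -0.09, 0, 1], [0, 0, -0.17, -0.09, -0.1, 0, 1], [0, 0, -0.17, -0.08, -0.12, 0, 1], [0, 0, -0.16, -0.06, -0.13, 0, 1]],
  ],
)

```text
clock: 5.45
eef_pos: [403.3, -312.1, 59.6]
tool_rot: [3.14, 0.001, 1.473]
force: [-0.6, -0.9, 0.1]
width: 38.2
gripper_force: 60.6
```

Emit:
step_arm(
  series=[
    [[0, 0, 0, 0, 0, 0, 1], [0, 0, 0, 0, 0, 0.12, 1], [0, 0, 0, 0, 0.01, 0.13, 1], [0, 0, 0, 0, 0, 0.03, 1], [0, 0, 0, 0, 0, 0.02, 1], [0, 0, 0, 0, 0, 0, 1], [0, 0, 0, 0, 0, 0, 1]],
  ],
)

```text
clock: 6.15
eef_pos: [405.8, -311.7, 14.4]
tool_rot: [3.141, 0.001, 1.467]
force: [-0.3, 0.2, -0.3]
width: 38.4
gripper_force: 60.6
```

Emit:
step_arm(
  series=[
    [[0, 0, 0, 0, 0, 0.02, 1], [0, 0, 0, 0, 0, 0.01, 1], [0, 0, 0, 0, 0, 0, 1]],
  ],
)

```text
clock: 6.45
eef_pos: [405.6, -311.6, 9.6]
tool_rot: [3.141, 0.0, 1.468]
force: [0.0, -0.6, 2.2]
width: 38.0
gripper_force: 60.8
```

```bash
python3 - <<'E'
from h import *
plan([(405,-311,20,1.467,.3,1),(405,-311,115,1.467,0,3),(445,-12,115,.88,0,7),(445,-12,40,.88,0,2),(445,-12,20.5,.88,0,2)],start=(405.6,-311,9.5,1.467))
E
```

```text
n 1 dyaw 0.0 offs 0.55
n 3 dyaw 0.0 offs 0.55
n 7 dyaw -0.59 offs -0.66
n 2 dyaw 0.0 offs -0.66
n 2 dyaw 0.0 offs -0.66
[[[0,0,0,0,0,-0.07,0.3],[0,0,0,0,0,-0.21,0],[0,0,0,0,0,-0.21,0],[0,0,0,0,0,-0.21,0],[0,0,0.11,0.29,0.01,0,0],[0,0,0.11,0.29,-0.02,0,0],[0,0,0.11,0.28,-0.04,0,0],[0,0,0.1,0.28,-0.07,0,0],[0,0,0.11,0.27,-0.09,0,0],[0,0,0.1,0.27,-0.11,0,0],[0,0,0.11,0.25,-0.13,0,0],[0,0,0,0,0,0.25,0]]]
[[[0,0,0,0,0,0.25,0],[0,0,0,0,0,0.06,0],[0,0,0,0,0,0.07,0]]]
end [444. -12.  20.] 0.878
```

Emit:
step_arm(
  series=[
    [[0, 0, 0, 0, 0, 0, 0.3], [0, 0, 0, 0, 0, 0, 0.3], [0, 0, 0, 0, 0, 0, 0.3]],
  ],
)

```text
clock: 6.75
eef_pos: [405.3, -311.5, 9.3]
tool_rot: [-3.142, -0.0, 1.468]
force: [0.3, -0.1, -0.1]
width: 59.9
gripper_force: 0.0
```

Emit:
step_arm(
  series=[
    [[0, 0, 0, 0, 0, -0.07, 0.3], [0, 0, 0, 0, 0, -0.21, 0], [0, 0, 0, 0, 0, -0.21, 0], [0, 0, 0, 0, 0, -0.21, 0], [0, 0, 0.11, 0.29, 0.01, 0, 0], [0, 0, 0.11, 0.29, -0.02, 0, 0], [0, 0, 0.11, 0.28, -0.04, 0, 0], [0, 0, 0.1, 0.28, -0.07, 0, 0], [0, 0, 0.11, 0.27, -0.09, 0, 0], [0, 0, 0.1, 0.27, -0.11, 0, 0], [0, 0, 0.11, 0.25, -0.13, 0, 0], [0, 0, 0, 0, 0, 0, 0]],
  ],
)

```text
clock: 7.95
eef_pos: [444.1, -4.6, 114.4]
tool_rot: [-3.138, -0.003, 0.89]
force: [0.8, 0.0, -0.6]
width: 85.5
gripper_force: 0.0
```

```bash
python3 - <<'E'
from h import *
p,(H,S,V)=look('wrist');cv2.imwrite('pics/w2.png',p['img'][:,:,::-1])
s=ctrl.read_state();print(s['eef_pos'],s['tool_rot'])
gold=(H>20)&(H<32)&(S>150)&(V>120)
print(blobs(p,gold,32,20), blobs(p,(V<105)&(S<140)|gold,32,400))
E
```

```text
[444.05801693  -8.43276687 114.58578913] [-3.14070106e+00 -1.24826917e-03  8.86816339e-01]
[(444, -11, 13, 12, 1.65, 137), (323, 142, 16, 8, 0.66, 75)] [(375, -79, 471, 156, 2.47, 37491), (522, -87, 63, 38, 0.27, 994), (444, -11, 63, 19, 0.89, 1094)]
```

View pics/w2.png

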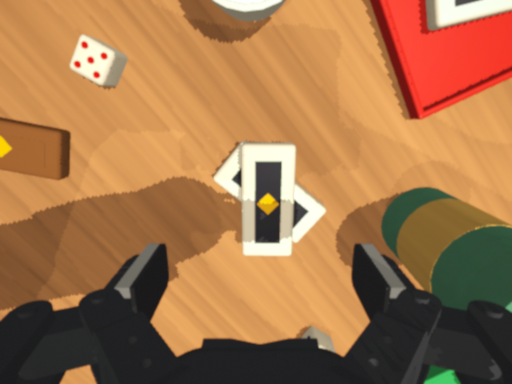

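Emit:
step_arm(
  series=[
    [[0, 0, 0, 0, 0, 0.25, 0], [0, 0, 0, 0, 0, 0.25, 0], [0, 0, 0, 0, 0, 0.09, 0], [0, 0, 0, 0, 0, 0.04, 0], [0, 0, 0, 0, 0, 0, 0.5], [0, 0, 0, 0, 0, 0, 1], [0, 0, 0, 0, 0, 0, 1], [0, 0, 0, 0, 0, 0, 1], [0, 0, 0, 0, 0, 0, 1]],
  ],
)

```text
clock: 8.9
eef_pos: [444.3, -12.9, 20.9]
tool_rot: [3.14, -0.001, 0.878]
force: [-0.9, -0.8, 6.4]
width: 38.3
gripper_force: 60.4
```

```bash
python3 - <<'E'
from h import *
y=.47-np.pi/2
plan([(444,-12,90,0.88,1,2),(424,344,90,y,1,None),(424,344,30,y,1,2)],start=(444,-12,20,.878))
E
```

```text
n 2 dyaw 0.0 offs -0.66
n 9 dyaw 1.16 offs -0.21
n 2 dyaw 0.0 offs -0.21
[[[0,0,0,0,0,-0.23,1],[0,0,0,0,0,-0.24,1],[0,0,-0.16,0.19,-0.18,0,1],[0,0,-0.17,0.21,-0.15,0,1],[0,0,-0.16,0.23,-0.12,0,1],[0,0,-0.17,0.25,-0.09,0,1],[0,0,-0.16,0.26,-0.06,0,1],[0,0,-0.17,0.26,-0.03,0,1],[0,0,-0.16,0.27,0.01,0,1],[0,0,-0.17,0.26,0.04,0,1],[0,0,-0.16,0.26,0.07,0,1],[0,0,0,0,0,0.2,1]]]
[[[0,0,0,0,0,0.2,1]]]
end [424. 344.  30.] 2.04
```

Emit:
step_arm(
  series=[
    [[0, 0, 0, 0, 0, -0.23, 1], [0, 0, 0, 0, 0, -0.24, 1], [0, 0, -0.16, 0.19, -0.18, 0, 1], [0, 0, -0.17, 0.21, -0.15, 0, 1], [0, 0, -0.16, 0.23, -0.12, 0, 1], [0, 0, -0.17, 0.25, -0.09, 0, 1], [0, 0, -0.16, 0.26, -0.06, 0, 1], [0, 0, -0.17, 0.26, -0.03, 0, 1], [0, 0, -0.16, 0.27, 0.01, 0, 1], [0, 0, -0.17, 0.26, 0.04, 0, 1], [0, 0, -0.16, 0.26, 0.07, 0, 1], [0, 0, 0, 0, 0, 0, 1]],
  ],
)

```text
clock: 10.1
eef_pos: [422.0, 350.9, 90.8]
tool_rot: [3.138, -0.005, 2.053]
force: [0.2, 0.4, -0.9]
width: 38.0
gripper_force: 61.2
```

Emit:
step_arm(
  series=[
    [[0, 0, 0, 0, 0, 0.2, 1], [0, 0, 0, 0, 0, 0.2, 1], [0, 0, 0, 0, 0, 0.08, 1], [0, 0, 0, 0, 0, 0.03, 1], [0, 0, 0, 0, 0, 0, 1]],
  ],
)

```text
clock: 10.6
eef_pos: [423.8, 343.0, 14.0]
tool_rot: [-3.142, 0.0, 2.04]
force: [0.2, -0.3, -1.7]
width: 38.0
gripper_force: 61.2
```

Bottom now about 9; lower 4.5 and see.

Emit:
step_arm(
  series=[
    [[0, 0, 0, 0, 0, 0.02, 1], [0, 0, 0, 0, 0, 0.01, 1], [0, 0, 0, 0, 0, 0, 1]],
  ],
)

```text
clock: 10.9
eef_pos: [423.7, 343.6, 9.8]
tool_rot: [3.141, -0.0, 2.041]
force: [-1.0, 0.4, -0.2]
width: 38.2
gripper_force: 61.2
```

```bash
python3 - <<'E'
from h import *
s=ctrl.read_state();print(s['force'],s['eef_pos'])
plan([(424,344,25,2.04,.3,1),(424,344,110,2.04,0,3),(629,229,110,2.53,0,6)],start=(424,344,10,2.04))
E
```

```text
[-0.95973506  0.37879718 -0.15707541] [423.74614968 343.64899515   9.83035848]
n 1 dyaw 0.0 offs -0.21
n 3 dyaw 0.0 offs -0.21
n 6 dyaw 0.49 offs 0.61
[[[0,0,0,0,0,-0.1,0.3],[0,0,0,0,0,-0.19,0],[0,0,0,0,0,-0.19,0],[0,0,0,0,0,-0.19,0],[0,0,-0.1,-0.22,0.15,0,0],[0,0,-0.1,-0.23,0.13,0,0],[0,0,-0.11,-0.24,0.11,0,0],[0,0,-0.1,-0.24,0.09,0,0],[0,0,-0.11,-0.25,0.07,0,0],[0,0,-0.1,-0.25,0.04,0,0]]]
end [629. 229. 110.] 2.527
```

Emit:
step_arm(
  series=[
    [[0, 0, 0, 0, 0, 0.01, 1], [0, 0, 0, 0, 0, 0, 0.3], [0, 0, 0, 0, 0, 0, 0.3], [0, 0, 0, 0, 0, -0.11, 0.3], [0, 0, 0, 0, 0, -0.19, 0], [0, 0, 0, 0, 0, -0.19, 0], [0, 0, 0, 0, 0, -0.19, 0]],
  ],
)

```text
clock: 11.6
eef_pos: [423.3, 343.3, 110.8]
tool_rot: [-3.141, 0.0, 2.041]
force: [-0.5, -0.3, 0.4]
width: 85.4
gripper_force: 0.0
```

Emit:
step_arm(
  series=[
    [[0, 0, -0.1, -0.22, 0.15, 0, 0], [0, 0, -0.1, -0.23, 0.13, 0, 0], [0, 0, -0.11, -0.24, 0.11, 0, 0], [0, 0, -0.1, -0.24, 0.09, 0, 0], [0, 0, -0.11, -0.25, 0.07, 0, 0], [0, 0, -0.1, -0.25, 0.04, 0, 0], [0, 0, 0, 0, 0, 0, 0], [0, 0, 0, 0, 0, 0, 0]],
  ],
)

```text
clock: 12.4
eef_pos: [628.4, 227.6, 109.4]
tool_rot: [-3.141, -0.0, 2.525]
force: [0.6, 0.3, -0.1]
width: 85.3
gripper_force: 0.0
```

```bash
cat >> h.py <<'E'
def wr(z,fn=None):
    p,(H,S,V)=look('wrist')
    if fn: cv2.imwrite(fn,p['img'][:,:,::-1])
    s=ctrl.read_state();print(np.round(s['eef_pos'],1),np.round(s['tool_rot'],3))
    gold=(H>20)&(H<32)&(S>150)&(V>120)
    print(blobs(p,gold,z,20), [b for b in blobs(p,(V<105)&(S<140)|gold,z,300) if b[2]<80])
E
python3 - <<'E'
from h import *
wr(32)
E
```

```text
[627.2 229.2 109.3] [-3.141e+00 -2.000e-03  2.527e+00]
[(763, 303, 11, 10, 2.39, 94), (628, 229, 13, 12, 0.15, 148)] [(641, 220, 30, 18, 2.54, 447), (635, 259, 16, 15, 2.53, 224), (613, 240, 30, 18, 2.53, 469)]
```

Emit:
step_arm(
  series=[
    [[0, 0, 0, 0, 0, 0.25, 0], [0, 0, 0, 0, 0, 0.22, 0], [0, 0, 0, 0, 0, 0.09, 0], [0, 0, 0, 0, 0, 0.04, 0], [0, 0, 0, 0, 0, 0, 0.5], [0, 0, 0, 0, 0, 0, 1], [0, 0, 0, 0, 0, 0, 1], [0, 0, 0, 0, 0, 0, 1], [0, 0, 0, 0, 0, 0, 1]],
  ],
)

```text
clock: 13.35
eef_pos: [629.6, 229.3, 21.7]
tool_rot: [3.139, 0.002, 2.528]
force: [0.0, 0.4, 5.8]
width: 38.1
gripper_force: 61.0
```

```bash
python3 - <<'E'
from h import *
plan([(629,229,95,2.53,1,2),(662,10,95,2.69,1,6),(662,10,30,2.69,1,3)],start=(629,229,20,2.527))
E
```

```text
n 2 dyaw 0.0 offs 0.61
n 6 dyaw 0.16 offs 1.1
n 3 dyaw -0.0 offs 1.1
[[[0,0,0,0,0,-0.25,1],[0,0,0,0,0,-0.25,1],[0,0,-0.03,-0.17,-0.18,0,1],[0,0,-0.04,-0.17,-0.18,0,1],[0,0,-0.03,-0.16,-0.19,0,1],[0,0,-0.04,-0.15,-0.19,0,1],[0,0,-0.03,-0.15,-0.19,0,1],[0,0,-0.04,-0.15,-0.2,0,1],[0,0,0,0,0,0.14,1],[0,0,0,0,0,0.15,1],[0,0,0,0,0,0.14,1]]]
end [662.  10.  30.] 2.692
```

Emit:
step_arm(
  series=[
    [[0, 0, 0, 0, 0, -0.25, 1], [0, 0, 0, 0, 0, -0.25, 1], [0, 0, -0.03, -0.17, -0.18, 0, 1], [0, 0, -0.04, -0.17, -0.18, 0, 1], [0, 0, -0.03, -0.16, -0.19, 0, 1], [0, 0, -0.04, -0.15, -0.19, 0, 1], [0, 0, -0.03, -0.15, -0.19, 0, 1], [0, 0, -0.04, -0.15, -0.2, 0, 1], [0, 0, 0, 0, 0, 0, 1], [0, 0, 0, 0, 0, 0, 1]],
  ],
)

```text
clock: 14.35
eef_pos: [661.8, 8.0, 95.1]
tool_rot: [-3.142, 0.0, 2.69]
force: [-0.2, 0.6, -0.1]
width: 38.2
gripper_force: 60.7
```

Emit:
step_arm(
  series=[
    [[0, 0, 0, 0, 0, 0.2, 1], [0, 0, 0, 0, 0, 0.17, 1], [0, 0, 0, 0, 0, 0.06, 1], [0, 0, 0, 0, 0, 0.02, 1], [0, 0, 0, 0, 0, 0, 1], [0, 0, 0, 0, 0, 0, 1]],
  ],
)

```text
clock: 14.95
eef_pos: [662.7, 10.1, 28.6]
tool_rot: [3.141, 0.002, 2.693]
force: [-0.3, 0.1, -0.4]
width: 38.4
gripper_force: 60.6
```

Emit:
step_arm(
  series=[
    [[0, 0, 0, 0, 0, 0.01, 1], [0, 0, 0, 0, 0, 0.01, 1], [0, 0, 0, 0, 0, 0, 1]],
  ],
)

```text
clock: 15.25
eef_pos: [662.5, 9.8, 25.7]
tool_rot: [3.141, 0.001, 2.693]
force: [-1.3, 0.7, 5.4]
width: 38.0
gripper_force: 61.3
```

```bash
python3 - <<'E'
from h import *
plan([(662,10,40,2.69,.3,1),(662,10,115,2.69,0,2),(446,-12,115,1.85,0,6)],start=(662,10,25.5,2.692))
E
```

```text
n 1 dyaw -0.0 offs 1.1
n 2 dyaw -0.0 offs 1.1
n 6 dyaw -0.84 offs 0.31
[[[0,0,0,0,0,-0.1,0.3],[0,0,0,0,0,-0.25,0],[0,0,0,0,0,-0.25,0],[0,0,0.18,0.21,-0.13,0,0],[0,0,0.18,0.18,-0.15,0,0],[0,0,0.18,0.16,-0.18,0,0],[0,0,0.18,0.14,-0.2,0,0],[0,0,0.18,0.11,-0.22,0,0],[0,0,0.17,0.07,-0.22,0,0]]]
end [447. -12. 116.] 1.852
```

Emit:
step_arm(
  series=[
    [[0, 0, 0, 0, 0, 0, 0.3], [0, 0, 0, 0, 0, 0, 0.3], [0, 0, 0, 0, 0, 0, 0.3]],
  ],
)

```text
clock: 15.55
eef_pos: [661.7, 9.7, 24.3]
tool_rot: [3.142, 0.0, 2.693]
force: [-0.3, 0.0, -0.1]
width: 59.9
gripper_force: 0.0
```

Emit:
step_arm(
  series=[
    [[0, 0, 0, 0, 0, -0.1, 0.3], [0, 0, 0, 0, 0, -0.25, 0], [0, 0, 0, 0, 0, -0.25, 0], [0, 0, 0.18, 0.21, -0.13, 0, 0], [0, 0, 0.18, 0.18, -0.15, 0, 0], [0, 0, 0.18, 0.16, -0.18, 0, 0], [0, 0, 0.18, 0.14, -0.2, 0, 0], [0, 0, 0.18, 0.11, -0.22, 0, 0], [0, 0, 0.17, 0.07, -0.22, 0, 0], [0, 0, 0, 0, 0, 0, 0], [0, 0, 0, 0, 0, 0, 0]],
  ],
)

```text
clock: 16.65
eef_pos: [446.9, -12.0, 115.3]
tool_rot: [3.14, 0.0, 1.853]
force: [1.1, 0.5, 0.0]
width: 85.1
gripper_force: 0.0
```

```bash
python3 - <<'E'
from h import *
wr(16,'pics/w3.png')
p,_=tops(20);cv2.imwrite('pics/t3.png',cv2.resize(p['img'][:,:,::-1],(800,600)))
E
```

```text
[448.  -12.  115.2] [3.139 0.    1.854]
[(447, -11, 13, 13, 2.61, 161)] [(519, -99, 66, 44, 0.56, 1407), (450, -28, 30, 18, 1.77, 434), (444, 6, 31, 19, 1.77, 481)]
inlay z 20 [(406, -311, 64, 20, 1.47, 1068), (423, 346, 65, 19, 2.04, 1054), (564, 136, 47, 18, 2.05, 497), (627, 237, 64, 19, 0.98, 1037), (667, 11, 66, 18, 2.69, 1014)] gold [(312, 150), (406, -312), (423, 345), (627, 236), (666, 10), (717, 591), (721, 605), (746, 546), (777, 304)]
```

View pics/t3.png

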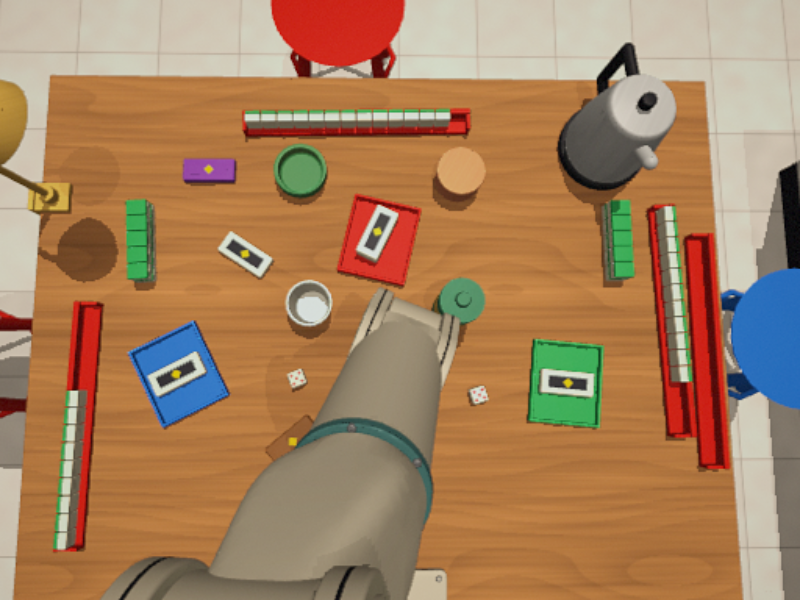

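Emit:
step_arm(
  series=[
    [[0, 0, 0.1, 0, 0, 0.25, 0], [0, 0, 0, 0, 0, 0.25, 0], [0, 0, 0, 0, 0, 0.16, 0], [0, 0, 0, 0, 0, 0.08, 0], [0, 0, 0, 0, 0, 0, 0.5], [0, 0, 0, 0, 0, 0, 1], [0, 0, 0, 0, 0, 0, 1], [0, 0, 0, 0, 0, 0, 1], [0, 0, 0, 0, 0, 0, 1]],
  ],
)

```text
clock: 17.65
eef_pos: [446.8, -10.8, 13.1]
tool_rot: [3.14, -0.004, 1.774]
force: [0.2, -0.1, 6.6]
width: 36.2
gripper_force: 59.3
```

```bash
python3 - <<'E'
from h import *
plan([(447,-12,115,1.77,1,3),(405.5,-311,115,1.467,1,7)],start=(447,-12,5,1.773))
E
```

```text
n 3 dyaw -0.0 offs 0.23
n 7 dyaw -0.31 offs 0.55
[[[0,0,0,0,0,-0.24,1],[0,0,0,0,0,-0.25,1],[0,0,0,0,0,-0.24,1],[0,0,0.06,-0.27,-0.1,0,1],[0,0,0.05,-0.28,-0.08,0,1],[0,0,0.06,-0.28,-0.07,0,1],[0,0,0.05,-0.28,-0.06,0,1],[0,0,0.06,-0.28,-0.05,0,1],[0,0,0.05,-0.29,-0.03,0,1],[0,0,0.06,-0.28,-0.03,0,1]]]
end [ 405. -311.  114.] 1.467
```

```bash
python3 - <<'E'
from h import *
wr(16,'pics/w4.png')
s=ctrl.read_state();print(s['width'],s['gripper_force'],s['force'],np.round(s['qd'],3),np.round(s['qpos'],3))
E
```

```text
[446.8 -10.8  13.1] [ 3.14  -0.004  1.774]
[(446, -12, 13, 12, 2.52, 129)] [(446, -11, 64, 20, 1.77, 1211)]
36.33054331152118 59.302403926849365 [0.23750384 0.23992447 5.55492506] [-0.    -0.001 -0.001 -0.001 -0.001 -0.003 -0.001] [-0.209  0.785  0.258  2.227 -0.909  0.236  1.074]
```

View pics/w4.png

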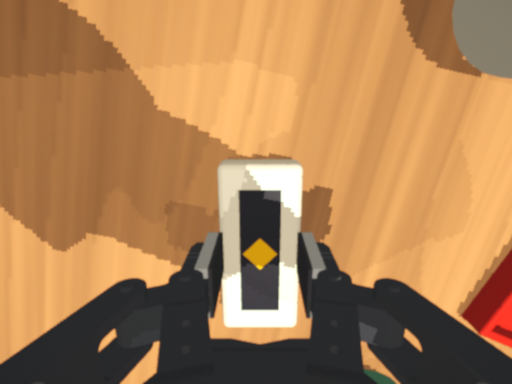

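Emit:
step_arm(
  series=[
    [[0, 0, 0, 0, 0, -0.05, 1], [0, 0, 0, 0, 0, -0.1, 1], [0, 0, 0, 0, 0, -0.15, 1], [0, 0, 0, 0, 0, -0.2, 1], [0, 0, 0, 0, 0, -0.2, 1], [0, 0, 0, 0, 0, 0, 1]],
  ],
)

```text
clock: 18.3
eef_pos: [448.0, -11.5, 120.2]
tool_rot: [3.137, -0.002, 1.774]
force: [0.8, 0.4, -1.3]
width: 36.4
gripper_force: 60.1
```

```bash
python3 - <<'E'
from h import *
wr(105+3)
s=ctrl.read_state();print(s['width'],s['gripper_force'],np.round(s['qpos'],3))
plan([(405.5,-311,115,1.467,1,8)],start=list(s['eef_pos'])+[s['tool_rot'][2]])
E
```

```text
[447.2 -11.1 118.8] [ 3.139e+00 -3.000e-03  1.775e+00]
[] [(449, -20, 73, 22, 1.77, 1544), (519, 115, 31, 10, 0.2, 241), (485, 93, 38, 16, 2.11, 256)]
36.4387431927245 60.04269361495972 [-0.434  0.615  0.59   2.184 -0.694  0.532  0.892]
n 8 dyaw -0.31 offs 0.55
[[[0,0,0.05,-0.24,-0.08,0,1],[0,0,0.05,-0.24,-0.08,0,1],[0,0,0.05,-0.24,-0.07,0,1],[0,0,0.05,-0.25,-0.06,0.01,1],[0,0,0.05,-0.25,-0.04,0,1],[0,0,0.05,-0.25,-0.04,0.01,1],[0,0,0.05,-0.25,-0.02,0,1],[0,0,0.04,-0.25,-0.02,0.01,1]]]
end [ 405. -311.  114.] 1.468
```

Emit:
step_arm(
  series=[
    [[0, 0, 0.05, -0.12, -0.04, 0, 1], [0, 0, 0.05, -0.24, -0.08, 0, 1], [0, 0, 0.05, -0.24, -0.08, 0, 1], [0, 0, 0.05, -0.24, -0.07, 0, 1], [0, 0, 0.05, -0.25, -0.06, 0.01, 1], [0, 0, 0.05, -0.25, -0.04, 0, 1], [0, 0, 0.05, -0.25, -0.04, 0.01, 1], [0, 0, 0.04, -0.25, -0.02, 0, 1], [0, 0, 0, -0.13, 0.02, 0.01, 1], [0, 0, 0, 0, 0, 0, 1], [0, 0, 0, 0, 0, 0, 1]],
  ],
)

```text
clock: 19.45
eef_pos: [397.2, -310.1, 110.6]
tool_rot: [-3.137, -0.005, 1.467]
force: [-0.4, 1.1, -1.0]
width: 36.1
gripper_force: 60.1
```

```bash
python3 - <<'E'
from h import *
wr(118)
s=ctrl.read_state();print(s['width'],np.round(s['qpos'],3))
plan([(405.5,-311,36,1.467,1,4)])
E
```

```text
[ 397.6 -309.4  110.6] [-3.137 -0.006  1.468]
[(396, -309, 11, 11, 0.68, 112)] [(396, -308, 62, 19, 1.47, 1142)]
36.357519450195916 [ 0.208  0.697  0.617  2.037 -0.687  0.629  1.192]
n 4 dyaw -0.0 offs 0.55
[[[0,0,0,0,0.01,0.12,1],[0,0,0,0,0.01,0.13,1],[0,0,0,0,0.02,0.12,1],[0,0,0,-0.01,0.01,0.13,1]]]
end [ 405. -312.   36.] 1.468
```

Emit:
step_arm(
  series=[
    [[0, 0, 0, 0, 0.03, 0.12, 1], [0, 0, 0, -0.01, 0.03, 0.13, 1], [0, 0, 0, 0, 0, 0.13, 1], [0, 0, 0, 0, 0, 0.1, 1], [0, 0, 0, 0, 0, 0, 1], [0, 0, 0, 0, 0, 0, 1]],
  ],
)

```text
clock: 20.1
eef_pos: [406.7, -312.1, 39.4]
tool_rot: [-3.138, -0.004, 1.469]
force: [-0.0, -0.8, -0.5]
width: 36.2
gripper_force: 60.2
```

Expected contact at TCP ≈ 33.

Emit:
step_arm(
  series=[
    [[0, 0, 0, 0, 0, 0.02, 1], [0, 0, 0, 0, 0, 0.01, 1], [0, 0, 0, 0, 0, 0.01, 1], [0, 0, 0, 0, 0, 0, 1]],
  ],
)

```text
clock: 20.5
eef_pos: [406.6, -313.3, 33.4]
tool_rot: [-3.139, -0.003, 1.468]
force: [0.4, -0.4, -0.8]
width: 36.4
gripper_force: 60.1
```

Emit:
step_arm(
  series=[
    [[0, 0, 0, 0, 0, 0.01, 1], [0, 0, 0, 0, 0, 0, 1]],
  ],
)

```text
clock: 20.7
eef_pos: [406.7, -313.4, 33.0]
tool_rot: [-3.14, -0.004, 1.467]
force: [-1.3, 0.9, 10.3]
width: 36.4
gripper_force: 63.4
```

```bash
python3 - <<'E'
from h import *
plan([(406.7,-313.4,60,1.467,.3,1),(406.7,-313.4,190,1.467,0,4),(520,-35,190,1.2,0,7),(628,238,115,.98,0,8)],start=(406.7,-313.4,33,1.467))
E
```

```text
n 1 dyaw 0.0 offs 0.55
n 4 dyaw 0.0 offs 0.55
n 7 dyaw -0.27 offs -0.3
n 8 dyaw -0.22 offs -0.95
[[[0,0,0,0,0,-0.18,0.3],[0,0,0,0,0,-0.22,0],[0,0,0,0,0,-0.22,0],[0,0,0,0,0,-0.21,0],[0,0,0,0,0,-0.22,0],[0,0,0.05,0.27,0.08,0,0],[0,0,0.05,0.28,0.07,0,0],[0,0,0.05,0.28,0.06,0,0],[0,0,0.05,0.28,0.05,0,0],[0,0,0.05,0.29,0.03,0,0],[0,0,0.04,0.28,0.02,0,0],[0,0,0.05,0.29,0.02,0,0]]]
[[[0,0,0.04,0.24,0,0.06,0],[0,0,0.03,0.25,-0.01,0.06,0],[0,0,0.04,0.24,-0.01,0.06,0],[0,0,0.03,0.24,-0.02,0.06,0],[0,0,0.04,0.25,-0.02,0.07,0],[0,0,0.03,0.24,-0.03,0.06,0],[0,0,0.04,0.24,-0.04,0.07,0],[0,0,0.03,0.24,-0.05,0.06,0]]]
end [628. 237. 116.] 0.98
```

Emit:
step_arm(
  series=[
    [[0, 0, 0, 0, 0, 0, 0.3], [0, 0, 0, 0, 0, 0, 0.3], [0, 0, 0, 0, 0, 0, 0.3]],
  ],
)

```text
clock: 21.0
eef_pos: [406.6, -313.3, 31.8]
tool_rot: [-3.139, -0.003, 1.467]
force: [-0.7, -0.5, -0.9]
width: 59.7
gripper_force: 0.0
```

Emit:
step_arm(
  series=[
    [[0, 0, 0, 0, 0, -0.18, 0.3], [0, 0, 0, 0, 0, -0.22, 0], [0, 0, 0, 0, 0, -0.22, 0], [0, 0, 0, 0, 0, -0.21, 0], [0, 0, 0, 0, 0, -0.22, 0], [0, 0, 0.05, 0.27, 0.08, 0, 0], [0, 0, 0.05, 0.28, 0.07, 0, 0], [0, 0, 0.05, 0.28, 0.06, 0, 0], [0, 0, 0.05, 0.28, 0.05, 0, 0], [0, 0, 0.05, 0.29, 0.03, 0, 0], [0, 0, 0.04, 0.28, 0.02, 0, 0], [0, 0, 0.05, 0.29, 0.02, 0, 0]],
  ],
)

```text
clock: 22.2
eef_pos: [520.3, -33.7, 189.9]
tool_rot: [-3.138, -0.002, 1.199]
force: [1.1, -0.5, -0.5]
width: 85.4
gripper_force: 0.0
```

Emit:
step_arm(
  series=[
    [[0, 0, 0.04, 0.24, 0, 0.06, 0], [0, 0, 0.03, 0.25, -0.01, 0.06, 0], [0, 0, 0.04, 0.24, -0.01, 0.06, 0], [0, 0, 0.03, 0.24, -0.02, 0.06, 0], [0, 0, 0.04, 0.25, -0.02, 0.07, 0], [0, 0, 0.03, 0.24, -0.03, 0.06, 0], [0, 0, 0.04, 0.24, -0.04, 0.07, 0], [0, 0, 0.03, 0.24, -0.05, 0.06, 0], [0, 0, 0, 0, 0, 0, 0], [0, 0, 0, 0, 0, 0, 0]],
  ],
)

```text
clock: 23.2
eef_pos: [627.0, 237.7, 114.6]
tool_rot: [-3.137, 0.0, 0.983]
force: [0.4, -0.2, -0.0]
width: 85.4
gripper_force: 0.0
```

```bash
python3 - <<'E'
from h import *
wr(16)
s=ctrl.read_state();print(np.round(s['qpos'],3))
tops(36);tops(20)
E
```

```text
[627.2 236.1 115.4] [-3.138  0.     0.98 ]
[(661, -16, 16, 16, 1.92, 193), (626, 239, 13, 13, 0.18, 146), (774, 302, 11, 2, 2.55, 17)] [(428, 325, 20, 19, 0.48, 311), (763, 106, 47, 23, 2.94, 493), (626, 238, 64, 19, 1.0, 1138)]
[-0.848  0.962  0.874  1.568 -0.833  1.021 -0.315]
inlay z 36 [(407, -314, 63, 20, 1.49, 998), (423, 340, 64, 20, 2.07, 1054), (624, 233, 64, 20, 0.98, 1059), (663, 10, 64, 18, 2.69, 935), (846, 456, 79, 20, 2.42, 484)] gold [(314, 148), (407, -316), (423, 340), (624, 234), (662, 10), (770, 299)]
inlay z 20 [(407, -319, 64, 20, 1.49, 1035), (423, 345, 65, 21, 2.07, 1080), (627, 237, 65, 21, 0.98, 1078), (667, 10, 65, 18, 2.69, 964), (852, 461, 83, 20, 2.38, 513)] gold [(312, 150), (407, -321), (423, 345), (627, 238), (666, 10), (776, 302)]
```

Emit:
step_arm(
  series=[
    [[0, 0, 0, 0, 0, 0.25, 0], [0, 0, 0, 0, 0, 0.25, 0], [0, 0, 0, 0, 0, 0.15, 0], [0, 0, 0, 0, 0, 0.08, 0], [0, 0, 0, 0, 0, 0, 0.5], [0, 0, 0, 0, 0, 0, 1], [0, 0, 0, 0, 0, 0, 1], [0, 0, 0, 0, 0, 0, 1], [0, 0, 0, 0, 0, 0, 1]],
  ],
)

```text
clock: 24.25
eef_pos: [628.8, 237.6, 8.4]
tool_rot: [-3.14, -0.004, 0.98]
force: [0.4, 0.2, 7.2]
width: 38.0
gripper_force: 60.9
```

```bash
python3 - <<'E'
from h import *
plan([(628,237,95,.98,1,2),(424,344,95,2.04,1,8),(424,344,31,2.04,1,3)],start=(628,237,5.5,.98))
E
```

```text
n 2 dyaw 0.0 offs -0.95
n 8 dyaw 1.06 offs -0.21
n 3 dyaw -0.0 offs -0.21
[[[0,0,0,0,0,-0.3,1],[0,0,0,0,0,-0.3,1],[0,0,-0.17,-0.02,-0.19,0,1],[0,0,-0.17,0,-0.19,0,1],[0,0,-0.17,0.03,-0.19,0,1],[0,0,-0.17,0.06,-0.18,0,1],[0,0,-0.17,0.08,-0.18,0,1],[0,0,-0.17,0.1,-0.16,0,1],[0,0,-0.16,0.12,-0.15,0,1],[0,0,-0.17,0.15,-0.13,0,1],[0,0,0,0,0,0.14,1],[0,0,0,0,0,0.14,1]]]
[[[0,0,0,0,0,0.15,1]]]
end [424. 345.  31.] 2.04
```

Emit:
step_arm(
  series=[
    [[0, 0, 0, 0, 0, -0.3, 1], [0, 0, 0, 0, 0, -0.3, 1], [0, 0, -0.17, -0.02, -0.19, 0, 1], [0, 0, -0.17, 0, -0.19, 0, 1], [0, 0, -0.17, 0.03, -0.19, 0, 1], [0, 0, -0.17, 0.06, -0.18, 0, 1], [0, 0, -0.17, 0.08, -0.18, 0, 1], [0, 0, -0.17, 0.1, -0.16, 0, 1], [0, 0, -0.16, 0.12, -0.15, 0, 1], [0, 0, -0.17, 0.15, -0.13, 0, 1], [0, 0, 0, 0, 0, 0, 1], [0, 0, 0, 0, 0, 0, 1]],
  ],
)

```text
clock: 25.45
eef_pos: [423.2, 345.3, 97.7]
tool_rot: [3.141, -0.004, 2.041]
force: [-0.2, -0.3, -1.3]
width: 37.8
gripper_force: 60.7
```

Emit:
step_arm(
  series=[
    [[0, 0, 0, 0, 0, 0.14, 1], [0, 0, 0, 0, 0, 0.14, 1], [0, 0, 0, 0, 0, 0.1, 1], [0, 0, 0, 0, 0, 0.02, 1], [0, 0, 0, 0, 0, 0, 1], [0, 0, 0, 0, 0, 0, 1]],
  ],
)

```text
clock: 26.05
eef_pos: [423.9, 344.9, 37.7]
tool_rot: [3.141, -0.004, 2.04]
force: [-0.8, -1.0, -1.0]
width: 37.7
gripper_force: 60.7
```

Emit:
step_arm(
  series=[
    [[0, 0, 0, 0, 0, 0.03, 1], [0, 0, 0, 0, 0, 0.02, 1], [0, 0, 0, 0, 0, 0.01, 1], [0, 0, 0, 0, 0, 0, 1]],
  ],
)

```text
clock: 26.45
eef_pos: [422.9, 345.1, 28.4]
tool_rot: [-3.141, -0.005, 2.041]
force: [-0.6, -0.5, 3.1]
width: 37.9
gripper_force: 61.1
```

Contact starting; release, lift and move clear.

Emit:
step_arm(
  series=[
    [[0, 0, 0, 0, 0, 0, 0.3], [0, 0, 0, 0, 0, 0, 0.3], [0, 0, 0, 0, 0, 0, 0.3], [0, 0, 0, 0, 0, -0.1, 0.3], [0, 0, 0, 0, 0, -0.25, 0], [0, 0, 0, 0, 0, -0.25, 0], [0, 0, 0, 0, 0, -0.25, 0], [0, 0, 0, 0, 0, -0.25, 0], [0, 0, 0, 0, 0, 0, 0], [0, 0, 0, 0, 0, 0, 0]],
  ],
)

```text
clock: 27.45
eef_pos: [423.4, 344.8, 193.6]
tool_rot: [3.141, -0.005, 2.041]
force: [0.0, 0.2, 0.3]
width: 85.4
gripper_force: 0.0
```

```bash
python3 - <<'E'
from h import *
wr(36)
p,_=tops(36)
p,_=look('scene');cv2.imwrite('pics/s9.png',cv2.resize(p['img'][:,:,::-1],(800,600),interpolation=cv2.INTER_CUBIC))
E
```

```text
[422.7 344.4 192.5] [-3.14  -0.004  2.041]
[(314, 167, 14, 13, 1.49, 149), (422, 345, 14, 13, 2.82, 160)] [(429, 330, 28, 17, 2.05, 390), (414, 361, 30, 18, 2.05, 428)]
inlay z 36 [(407, -314, 63, 20, 1.48, 1040), (423, 345, 66, 20, 2.02, 1076), (663, 11, 65, 18, 2.69, 969)] gold [(314, 148), (407, -316), (424, 345), (662, 10), (713, 582), (716, 596), (771, 299)]
```

View pics/s9.png

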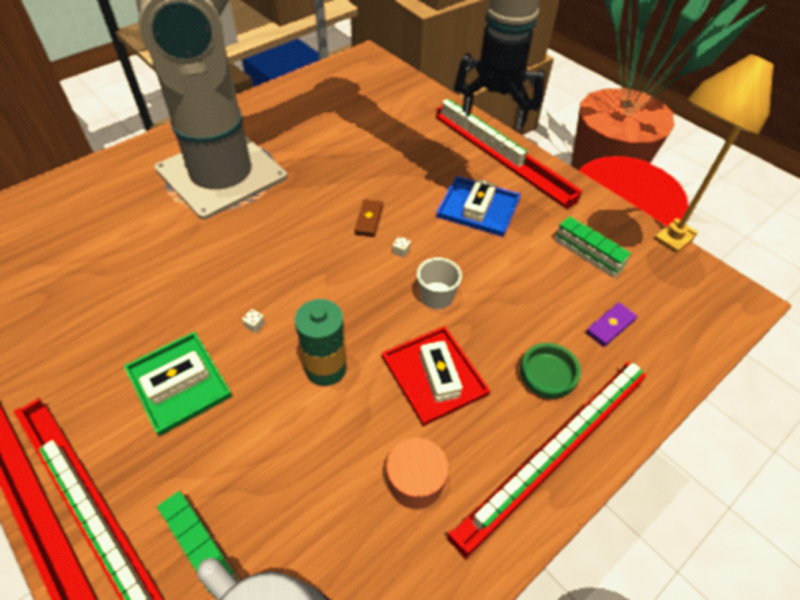

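Each tray now shows an aligned stack of two: green at (172,378), red at (440,370), blue at (480,200). Everything else looks unmoved, so I'm handing the job in.

```bash
python3 -c "
from cell import ctrl
print(ctrl.finish_job())"
```

```text
the job is handed in; nothing more can be done
None
```

All five loose plaques were dealt in the order green, blue, red, green, blue; each tray holds two lying flat, the other objects look unmoved in the last picture, and the job is handed in after about 28 s (no verdict was returned).

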